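Clamp the brass blank for stamping

TASK

Two stamping jigs stand on the jeweller's bench with their toggle clamps open, one holding a brass blank and one a silver-grey blank. Push the red handle of the clamp at the brass blank over its dead point, all the way down to its stop, so that the rubber pad holds the brass blank where it lies, then let go. Leave the other clamp open.

Things in the scene. Friction and masses are not known exactly. Their poses are not given: they have to be found in the camera images.
- clamp (a joint): Red-gripped handle of the clamp at the brass blank, rad. 0: open, handle 1.08 rad above level, leaning away from the blank; elevation = 1.08 - value. It grows as the handle is pushed back and down; dead point 0.92, stop 1.05. Starts open. The stiff hinge (about 1 N at the grip) keeps it where it is left; from 0.65 the pad's spring resists (up to 6 N at the grip in all), past the dead point it pulls the handle home.
- clamp_grip (a point): Centre of that handle's red grip, 64 long (x) x 22 wide (y) x 16 mm thick (z). +x points to the hinge, 106 mm away and 60 mm above the table, and, seen from above, towards the blank; y is level, along the hinge. +z is square to the upper face, the one to push on; the handle swings towards -z. Height about 153 mm open, 63 mm clamped.
- brass_blank: Loose yellow brass plate, 45 x 66 x 4 mm, on the dark steel block of its screwed-down jig (board 225 x 110 mm); origin at the centre of its underside, 35 mm above the table, about 100 mm beyond the hinge. The linked clamp arm stands up between handle and blank, 160 mm high when open, and brings the pad down as the handle goes down.
- spare_clamp (a joint): Handle angle (rad) of the identical clamp on the other jig, the one with the silver-grey blank; same meaning of values. It starts open, near 0, and is to be left so.
Mind the look-alikes: they are no part of the job. What is shaped like the brass_blank but blue is not meant.

How it is judged:
At the end, for the whole second after the job is handed in: The handle of the clamp at the brass blank is past its dead point and down at its stop (above 0.98 rad), its pad presses the brass blank on its block (contact forces on it over 10 N in all), the blank is within 15 mm of where it lay, and the other clamp is still open (below 0.4 rad) (value of joint clamp above 0.98 rad and contact force between brass_blank and anything else above 10 N and distance of brass_blank from where it was at the start of the episode below 0.015 m and value of joint spare_clamp below 0.4 rad); the robot touches nothing.
It fails at once if the other clamp is pushed towards closed (beyond 0.4 rad) (value of joint spare_clamp above 0.4 rad).
It also fails if it takes over 32 s, if anything falls off the work surface, if the arm or the gripper's body presses on something with over 40 N, if the wrist force passes 120 N, or if a joint passes its speed limit or range.

ROBOT

A 6-joint arm with a two-finger parallel gripper is mounted at the origin on the work surface. World frame = base frame: x ahead of the robot, y to its left, z up, the work surface at z = 0. Lengths are in m, angles in rad, forces in N, time in s.
With the tool pointing down it reaches from about 0.35 to 0.775 m from the base axis. Payload 7.3 kg.
Tool frame: the origin (TCP) lies at the very end of the fingers, on their centre line; the grasp point (between the pads) lies 19 mm behind it; z points along the fingers, y is the direction in which the jaws open and shut (so a half turn about z gives the same grasp; the last joint's range is limited). The gripper opens to 92 mm and grips with 3 to 60 N. Pads are 19 mm wide; open, the fingers measure 130 mm over their backs; the gripper's body (75 mm by 190 mm) begins 47 mm behind the grasp point.
Start: joints at [0.981, 0.342, 1.524, -0, 1.275, -0.146], TCP at [0.225, 0.474, 0.227] pointing down, gripper open.
Joint ranges: [-2.53, 2.53], [-0.77, 2.02], [0.04, 2.7], [-1, 4.14], [0.28, 2.66], [-3.11, 3.11]. Speed limits (rad/s): [2.57, 2.57, 3.14, 3.14, 3.14, 3.14].

INTERFACE

Orientations are given as [roll, pitch, yaw] about the fixed x, y, z axes, in that order (R = Rz(yaw) Ry(pitch) Rx(roll)).
In Python, from cell import robot gives the robot as it stands.
- The arm moves only by the shell command python3 -m pendant 'ROWS' [OPENING] [FORCE]. ROWS is JSON, a list of rows, each a list of 2 entries, a list of its own where there are three numbers: the shift along the tool's x, y, z in mm, then the turn about the tool's z in degrees. In form: [[[x, y, z], turn], ...]. A call has 1 to 10 rows; each row is the pose to reach, as a shift and turn from the pose measured when the call began, along the tool's axes at that moment; what a row does not reach only later rows make up. A row lasts 1/12 s, in which the tool goes at most 41.7 mm and 7.16 degrees, less where a joint would pass 70% of its speed; a pose out of reach is approached as far as the arm can. A call with a gripper value outside its range is refused whole. OPENING is the opening, from 0 (shut) to 1 (fully open), set as the call begins (- or left out, the last holds). The fingers move at their own pace and stop on an object; FORCE is the grip in N (left out, the last holds). Time passes only in rows, so rows that repeat a pose let the fingers close. It gives the time, the measured TCP pose, the force and the opening at its end, in the units of the state.
- robot.observe(): the state, without advancing time (a new reading comes with each control period).
- robot.read_camera(name): name is "scene" or "top" or "wrist"; returns the picture (384x512x3 uint8, red, green, blue); there is no depth.
- robot.calibration(name): a dict with "vfov" (degrees; the focal length in pixels is half the picture's height over the tangent of half this angle, whatever the lens; pixels are square), "cx", "cy" (the principal point, pixels), "rvec" (rotation vector, rad) and "tvec" (3), from world to camera coordinates, as OpenCV has them. Camera axes: x right, y down, z forward; pixel columns grow to the right and rows downward; lengths in m; the calibration is good to about 2 mm. A picture is of the moment at which its call begins: read the wrist's pose just before it. calibration takes no time and is no camera call; for the wrist camera it gives the pose at the moment of the call.
- robot.hand_in(): hands the job in, once; it reports no verdict.
Trained networks look in the newest picture that a camera, given by its name, has taken for a name from the list of things; names that differ only in an ending like _2 or _b are one class to them, and where a whole thing is asked for, a point or a joint stands for the part that bears it (a point fixed in the world has none). Each returns a list of dicts, best first, with "p" (0 to 1); they miss things now and then, are a little off and sometimes report something else, mostly with a low value. They report only what shows in the picture. A call takes as long as a camera call. They do not tell look-alikes from the thing itself.
- robot.find_in(camera, query): "xy" ([column, row] as shares, 0 to 1, of the picture: columns of its width, rows of its height, amid what is visible of it).
The state is a dict: "time": time; "qpos": joint angles; "qvel": joint speeds; "joint_efforts": joint torques, N m; "tool_pos": TCP position; "tool_rot": TCP orientation; "contact_force": force on the tool from outside, world axes, zero at the start; "torque": the same for the moment, N m; "opening": finger opening in m.
Only numpy, scipy, OpenCV 4.12 (cv2) and the standard library are available. Lean on these libraries where they do the work, as an engineer would, in place of code of your own. Each camera call takes 0.05 s, during which the arm holds its last target.

## Working session

There is one attempt and no reset: what is moved stays moved. The work goes in short steps, Python scripts to look and compute and a shell command to move; the robot and the scene stay as the last step left them, time stands still between calls to the robot, and variables do not carry over. Pictures are saved under pics/ and viewed, and the job is handed in when it is done.

```bash
mkdir -p pics; ls
python3 - <<'E'
from cell import robot
import cv2,numpy as np
o=robot.observe();print(o)
for n in("scene","top"):
    im=robot.read_camera(n);cv2.imwrite(f"pics/{n}0.png",im[:,:,::-1])
    c=robot.calibration(n);print(n,c)
    for q in("clamp","clamp_grip","brass_blank","spare_clamp"):
        print(q,[(np.round(np.array(d["xy"])*[512,384],0).tolist(),round(d["p"],2)) for d in robot.find_in(n,q)])
E
```

```text
pics
{'time': 0.0, 'qpos': array([ 9.81002281e-01,  3.42724905e-01,  1.52504095e+00, -6.85198170e-06,
        1.27542542e+00, -1.46022545e-01]), 'qvel': array([ 0.000445  ,  0.0006494 ,  0.00056946, -0.00123115, -0.00024088,
        0.00030178]), 'joint_efforts': array([-4.01893567e-04, -4.31257474e+01, -2.44214487e+01,  7.16383453e-02,
        5.61140198e-02, -9.95096025e-05]), 'tool_pos': array([0.22516023, 0.47379234, 0.2260355 ]), 'tool_rot': array([-3.14001009e+00, -2.26123669e-04,  2.69782297e+00]), 'contact_force': array([-0.96807342,  0.17244187, -0.60257621]), 'torque': array([-0.00978121,  0.00121598, -0.05752774]), 'opening': 0.09206788249517935}
scene {'vfov': 50.921885883330674, 'cx': 248.56821097888306, 'cy': 191.4921579837569, 'rvec': array([ 1.59546973,  2.12977699, -0.68639464]), 'tvec': array([ 0.22799253, -0.39318269,  1.45336837])}
clamp []
clamp_grip [([200.0, 145.0], 0.9)]
brass_blank [([186.0, 208.0], 0.75), ([246.0, 220.0], 0.68), ([142.0, 198.0], 0.55)]
spare_clamp [([360.0, 192.0], 0.86)]
top {'vfov': 47.97503003004305, 'cx': 253.2413214695966, 'cy': 190.62927440216123, 'rvec': array([ 2.13242385, -2.09840686,  0.20579831]), 'tvec': array([-0.0784986 ,  0.63360023,  0.85492513])}
clamp [([337.0, 242.0], 0.96)]
clamp_grip [([336.0, 239.0], 0.93)]
brass_blank [([383.0, 190.0], 0.81), ([320.0, 184.0], 0.66), ([255.0, 195.0], 0.61)]
spare_clamp [([114.0, 222.0], 0.87), ([323.0, 184.0], 0.19)]
```

View pics/scene0.png

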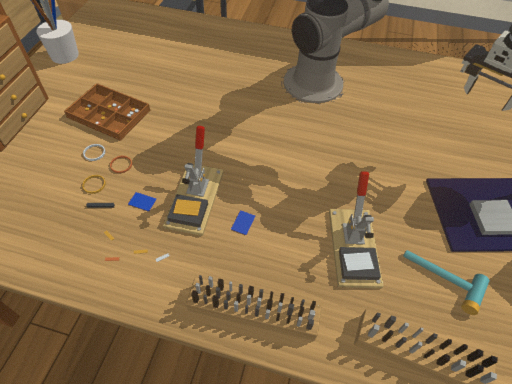

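View pics/top0.png

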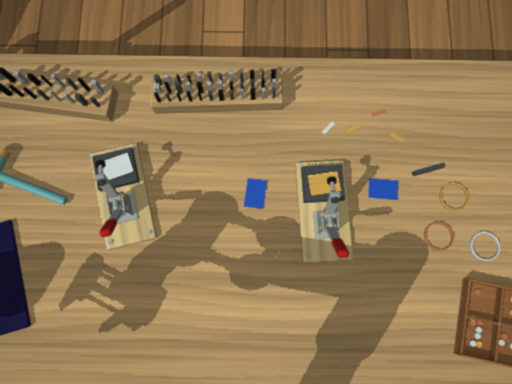

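The brass clamp's grip is at scene (200,138) and top (341,247), with its brass blank at scene (187,208) and top (323,184). The look-alikes are the spare clamp's grip at scene (363,184) and top (107,229), its silver blank at top (119,167), and blue plates at top (255,194) and (383,189). I choose the grip by the yellow blank. Next I triangulate it and check a crop.

```bash
cat > h.py <<'E'
import cv2,numpy as np
def cam(c):
    f=192/np.tan(np.radians(c["vfov"])/2)
    K=np.array([[f,0,c["cx"]],[0,f,c["cy"]],[0,0,1]])
    R=cv2.Rodrigues(c["rvec"])[0];return K,R,np.array(c["tvec"])
def P(c):
    K,R,t=cam(c);return K@np.c_[R,t]
def onplane(c,uv,z):
    K,R,t=cam(c);d=R.T@np.linalg.inv(K)@np.r_[uv,1];o=-R.T@t
    return o+d*(z-o[2])/d[2]
def tri(c1,u1,c2,u2):
    X=cv2.triangulatePoints(P(c1),P(c2),np.array(u1,float).reshape(2,1),np.array(u2,float).reshape(2,1))[:,0];return X[:3]/X[3]
def proj(c,X):
    x=P(c)@np.r_[X,1];return x[:2]/x[2]
E
python3 - <<'E'
from h import *
from cell import robot
S=robot.calibration("scene");T=robot.calibration("top")
s=cv2.imread("pics/scene0.png");t=cv2.imread("pics/top0.png")
def blob(im,near,kind):
    b,g,r=[im[:,:,i].astype(int) for i in range(3)]
    m=((r>110)&(g<60)&(b<60)) if kind=="red" else ((r>150)&(g>100)&(b<60))
    n,l,st,ce=cv2.connectedComponentsWithStats(m.astype(np.uint8))
    k=min((i for i in range(1,n) if st[i,4]>20),key=lambda i:np.hypot(*(ce[i]-near)))
    pts=np.argwhere(l==k)[:,::-1].astype(float)
    d=cv2.PCACompute(pts,mean=None)[1][0] if len(pts) else 0
    pr=(pts-ce[k])@d
    return ce[k],st[k],ce[k]+d*pr.min(),ce[k]+d*pr.max()
for name,ns,nt in(("brass",(200,138),(341,247)),("spare",(363,184),(107,229))):
    a=blob(s,ns,"red");b=blob(t,nt,"red");print(name,[x.round(1) for x in a],[x.round(1) for x in b]);X=tri(S,a[0],T,b[0]);print(X.round(4),proj(S,X)-a[0],proj(T,X)-b[0])
a=blob(s,(187,208),"y");b=blob(t,(323,184),"y");print([x.round(1) for x in a],[x.round(1) for x in b]);print(onplane(S,a[0],.039),onplane(T,b[0],.039))
# board corners top
for uv in((297,162),(345,160),(352,260),(304,262)):print(uv,onplane(T,uv,.015).round(3))
o=np.vstack([cv2.resize(t[140:280,270:400],None,fx=4,fy=4)]);cv2.imwrite("pics/crop0.png",o)
cv2.imwrite("pics/crop1.png",cv2.resize(s[110:250,140:270],None,fx=4,fy=4))
E
```

```text
brass [array([199.4, 137. ]), array([195, 126,  10,  23, 183], dtype=int32), array([199.9, 125.9]), array([198.9, 148.1])] [array([340.3, 251.1]), array([332, 240,  17,  17, 103], dtype=int32), array([330.3, 243.1]), array([346.7, 256.3])]
[ 0.5047 -0.2332  0.1467] [-0.31028803 -0.05595997] [-0.38069863  0.09332045]
spare [array([362.8, 183.5]), array([358, 172,  11,  24, 183], dtype=int32), array([364.4, 171.6]), array([361.2, 195.3])] [array([104.6, 232.1]), array([100, 229,  10,   8,  66], dtype=int32), array([100. , 232.5]), array([109.1, 231.7])]
[0.5338 0.2097 0.1454] [ 1.04597855 -0.12838513] [ 1.1661695  -0.14875368]Traceback (most recent call last):
  File "<stdin>", line 16, in <module>
  File "<stdin>", line 9, in blob
ValueError: min() iterable argument is empty
```

Run:
```python
from h import *
from cell import robot
S=robot.calibration("scene");T=robot.calibration("top")
s=cv2.imread("pics/scene0.png");t=cv2.imread("pics/top0.png")
def blob(im,near,kind):
    h=cv2.cvtColor(im,cv2.COLOR_BGR2HSV).astype(int);H,Sa,V=h[...,0],h[...,1],h[...,2]
    m=(((H<7)|(H>172))&(Sa>170)&(V>70)) if kind=="red" else ((H>15)&(H<28)&(Sa>190)&(V>100))
    n,l,st,ce=cv2.connectedComponentsWithStats(m.astype(np.uint8))
    k=min((i for i in range(1,n) if st[i,4]>20),key=lambda i:np.hypot(*(ce[i]-near)))
    pts=np.argwhere(l==k)[:,::-1].astype(float)
    return ce[k],cv2.minAreaRect(pts.astype(np.float32))
for name,ns,nt in(("brass",(200,138),(341,247)),("spare",(363,184),(107,229))):
    a=blob(s,ns,"red");b=blob(t,nt,"red");print(name,a,b);X=tri(S,a[0],T,b[0]);print(X.round(4),proj(S,X)-a[0],proj(T,X)-b[0])
try:
  a=blob(s,(187,208),"y");print(a,onplane(S,a[0],.039))
  b=blob(t,(323,184),"y");print(b,onplane(T,b[0],.039))
except Exception as e:print(e)
for uv in((297,162),(345,160),(352,260),(304,262)):print(uv,onplane(T,uv,.015).round(3))
cv2.imwrite("pics/crop0.png",np.hstack([cv2.resize(x,None,fx=3,fy=3,interpolation=cv2.INTER_CUBIC) for x in(t[140:280,270:400],s[110:250,140:270])]))
```

```text
brass (array([199.59659091, 136.75568182]), ((200.0, 137.0), (22.0, 8.0), 90.0)) (array([339.73366834, 247.88944724]), ((339.8000183105469, 247.60003662109375), (21.466251373291016, 10.733125686645508), 63.43495178222656))
[ 0.5101 -0.2305  0.1539] [-0.45607229 -0.08276277] [-0.55895337  0.13636519]
spare (array([362.80851064, 183.28723404]), ((362.6892395019531, 183.36488342285156), (8.38434886932373, 23.837854385375977), 9.462321281433105)) (array([107.59649123, 227.73684211]), ((107.80769348144531, 227.5384521484375), (9.707253456115723, 20.523906707763672), 33.6900634765625))
[0.541  0.2052 0.1526] [-0.39333454  0.04406052] [-0.43897103  0.05157029]
min() iterable argument is empty
(297, 162) [ 0.712 -0.166  0.015]
(345, 160) [ 0.719 -0.275  0.015]
(352, 260) [ 0.494 -0.285  0.015]
(304, 262) [ 0.488 -0.181  0.015]
```

View pics/crop0.png

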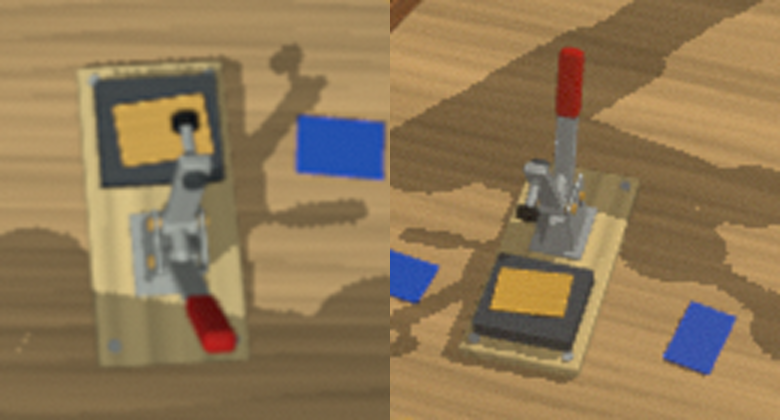

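The crop confirms the choice: this jig holds the yellow blank, at top (323,184). The grip triangulates to (0.510, -0.2305, 0.154), and 153 mm was expected. The jig yaw is about 3.2° and the hinge about (0.560, -0.228). My plan is to close the fingers with the jaw axis along the hinge, come in above the 160 mm arm on the blank side, and push along the arc near r = 120 mm.

```bash
cat >> h.py <<'E'
from scipy.spatial.transform import Rotation as Ro
H=np.array([.560,-.228]);Y=np.radians(3.2);D=np.array([np.cos(Y),np.sin(Y)])
def shift(robot,pts):
    o=robot.observe();R=Ro.from_euler("xyz",o["tool_rot"]).as_matrix()
    print("t",o["time"],"pos",o["tool_pos"].round(4),"rot",np.degrees(o["tool_rot"]).round(1),"F",o["contact_force"].round(1))
    for a,z in pts:
        w=np.r_[H+D*a,z]; print((a,z),w.round(3),((w-o["tool_pos"])@R*1000).round(1))
def arc(e,r=.120,over=0):
    return (-r*np.cos(e)+(.008-over)*np.sin(e)+.0095, .060+r*np.sin(e)+(.008-over)*np.cos(e))
E
python3 -c "
from h import *;from cell import robot
shift(robot,[(-.03,.226)])"
```

```text
t 0.5 pos [0.2254 0.4741 0.2267] rot [180.    0.  154.6] F [-0.3 -0.3  0.4]
(-0.03, 0.226) [ 0.53  -0.23   0.226] [-577.3 -504.8    0.7]
```

```bash
python3 -m pendant '[[[-29,-25,0],-2],[[-58,-50,0],-3],[[-87,-76,0],-5],[[-115,-101,0],-6],[[-144,-126,0],-8],[[-173,-151,0],-9],[[-202,-177,0],-11],[[-231,-202,0],-12],[[-260,-227,0],-14],[[-289,-252,0],-15]]' 0 20; python3 -c "
from h import *;from cell import robot
shift(robot,[(-.03,.226)])"
```

```text
time: 1.33
tool_pos: [0.3786, 0.1207, 0.227]
tool_rot: [3.141, 0.001, 2.961]
contact_force: [-0.2, 0.5, -1.1]
opening: 0.03
t 1.3333 pos [0.3786 0.1207 0.227 ] rot [1.800e+02 1.000e-01 1.697e+02] F [-0.2  0.5 -1.1]
(-0.03, 0.226) [ 0.53  -0.23   0.226] [-211.8 -317.5    1.1]
```

```bash
python3 -m pendant '[[[-24,-35,0],-2],[[-47,-71,0],-3],[[-71,-106,0],-5],[[-94,-141,0],-6],[[-118,-176,0],-8],[[-141,-212,0],-9],[[-165,-247,0],-11],[[-188,-282,0],-12],[[-212,-318,0],-13.5],[[-212,-318,0],-13.5]]' 0
python3 - <<'E'
from h import *;from cell import robot
shift(robot,[(-.03,.172)]+[arc(e) for e in (1.08,)])
c=robot.calibration("wrist");w=robot.read_camera("wrist");s=robot.read_camera("scene");t=robot.read_camera("top")
cv2.imwrite("pics/m1.png",np.hstack([cv2.resize(w,(400,300)),cv2.resize(s[90:240,130:330],(400,300))])[:,:,::-1])
cv2.imwrite("pics/m1t.png",cv2.resize(t[110:310,220:480],(780,600))[:,:,::-1])
E
```

```text
time: 2.17
tool_pos: [0.5315, -0.2359, 0.2264]
tool_rot: [-3.139, 0.002, -3.089]
contact_force: [-1.7, 0.2, -0.0]
opening: 0.0008
t 2.1667 pos [ 0.5315 -0.2359  0.2264] rot [-1.799e+02  1.000e-01 -1.770e+02] F [-1.7  0.2 -0. ]
(-0.03, 0.172) [ 0.53  -0.23   0.172] [ 1.2  6.4 54.4]
(np.float64(-0.04000374124576921), np.float64(0.16960556373958363)) [ 0.52 -0.23  0.17] [11.2  6.4 56.7]
```

View pics/m1.png

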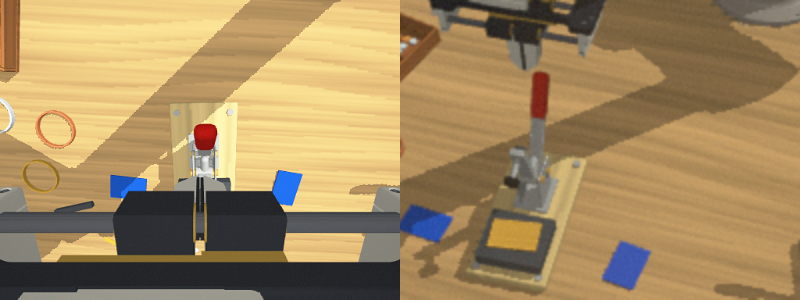

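View pics/m1t.png

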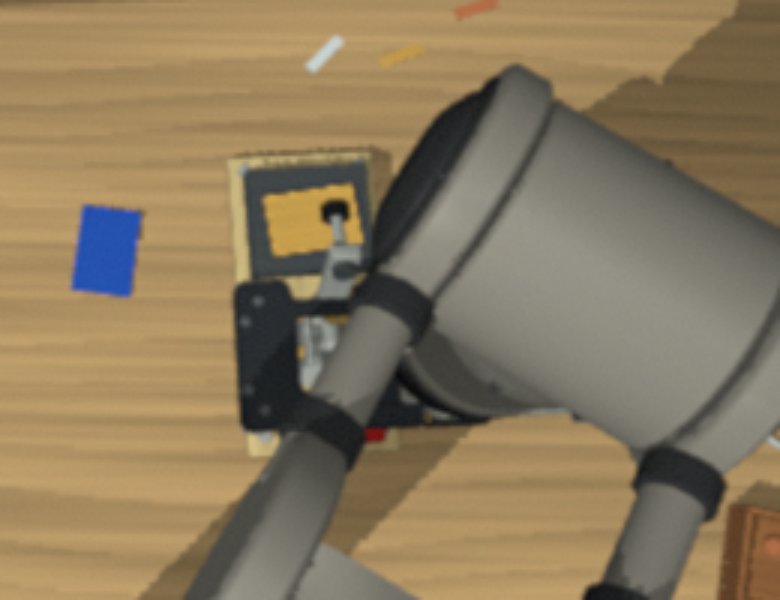

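The fingers are shut over the blank side of the grip, which shows at wrist panel (205,137) and is nearly in line. The arm is clear. Now I lower to z≈0.170 and touch the handle.

```bash
python3 -m pendant '[[[1,6,20],0],[[1,6,40],0],[[1,6,56],0],[[1,6,56],0],[[6,6,56],0],[[12,6,57],0],[[12,6,57],0]]'
python3 - <<'E'
from h import *;from cell import robot
shift(robot,[arc(e) for e in (1.08,1.0,.9,.8,.7,.6,.5)])
w=robot.read_camera("wrist");s=robot.read_camera("scene")
cv2.imwrite("pics/m2.png",np.hstack([cv2.resize(w,(400,300)),cv2.resize(s[90:240,130:330],(400,300))])[:,:,::-1])
E
```

```text
time: 2.9
tool_pos: [0.517, -0.2246, 0.1708]
tool_rot: [3.141, 0.001, -3.088]
contact_force: [0.1, -0.1, -0.2]
opening: 0.0
t 2.9 pos [ 0.517  -0.2246  0.1708] rot [ 1.800e+02  1.000e-01 -1.769e+02] F [ 0.1 -0.1 -0.2]
(np.float64(-0.04000374124576921), np.float64(0.16960556373958363)) [ 0.52 -0.23  0.17] [-2.8 -5.7  1.2]
(np.float64(-0.0486045088257136), np.float64(0.1652989366238927)) [ 0.511 -0.231  0.165] [ 5.8 -5.8  5.5]
(np.float64(-0.05882658091545986), np.float64(0.15897210890146332)) [ 0.501 -0.231  0.159] [16.  -5.8 11.8]
(np.float64(-0.06836595639446366), np.float64(0.15165638458272004)) [ 0.492 -0.232  0.152] [25.6 -5.8 19.1]
(np.float64(-0.07712732097623709), np.float64(0.14342485996679882)) [ 0.483 -0.232  0.143] [34.4 -5.8 27.4]
(np.float64(-0.08502313400200112), np.float64(0.13435978172668167)) [ 0.475 -0.233  0.134] [42.3 -5.8 36.4]
(np.float64(-0.0919745031180111), np.float64(0.12455172512762734)) [ 0.468 -0.233  0.125] [49.2 -5.8 46.2]
```

View pics/m2.png

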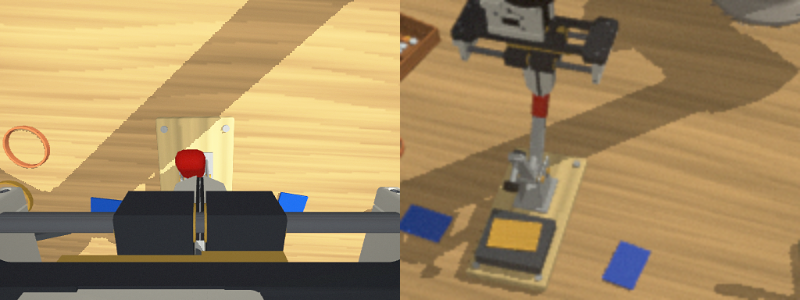

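The fingertip is beside the upper part of the grip. I'll correct y by -6 mm while following the arc.

```bash
python3 -m pendant '[[[0,-5,1],0],[[6,-6,5],0],[[11,-6,8],0],[[16,-6,12],0],[[21,-6,15],0],[[26,-6,19],0],[[30,-6,23],0],[[34,-6,27],0],[[34,-6,27],0]]'
python3 - <<'E'
from h import *;from cell import robot
shift(robot,[arc(e) for e in (.7,.6,.5,.4,.3,.2,.1,.03)])
w=robot.read_camera("wrist");s=robot.read_camera("scene")
cv2.imwrite("pics/m3.png",np.hstack([cv2.resize(w,(400,300)),cv2.resize(s[90:240,130:330],(400,300))])[:,:,::-1])
E
```

```text
time: 3.75
tool_pos: [0.4826, -0.2325, 0.1426]
tool_rot: [3.14, -0.001, -3.088]
contact_force: [0.2, 0.5, -0.9]
opening: 0.0007
t 3.75 pos [ 0.4826 -0.2325  0.1426] rot [ 179.9   -0.  -177. ] F [ 0.2  0.5 -0.9]
(np.float64(-0.07712732097623709), np.float64(0.14342485996679882)) [ 0.483 -0.232  0.143] [-0.4  0.1 -0.8]
(np.float64(-0.08502313400200112), np.float64(0.13435978172668167)) [ 0.475 -0.233  0.134] [7.5 0.1 8.2]
(np.float64(-0.0919745031180111), np.float64(0.12455172512762734)) [ 0.468 -0.233  0.125] [14.5  0.1 18. ]
(np.float64(-0.097911972541877), np.float64(0.11409868902906115)) [ 0.462 -0.233  0.114] [20.4  0.  28.5]
(np.float64(-0.102776217041782), np.float64(0.10310511671236558)) [ 0.457 -0.234  0.103] [25.2  0.  39.5]
(np.float64(-0.1065186346945885), np.float64(0.09168085231813727)) [ 0.454 -0.234  0.092] [29.  -0.  50.9]
(np.float64(-0.10910183250018847), np.float64(0.07994004331984358)) [ 0.451 -0.234  0.08 ] [31.6 -0.  62.7]
(np.float64(-0.11020604004825854), np.float64(0.07159586029429138)) [ 0.45  -0.234  0.072] [32.7 -0.1 71. ]
```

View pics/m3.png

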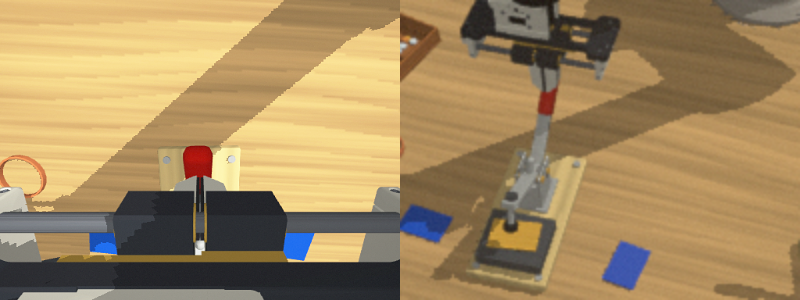

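The handle is following, at e≈0.7, and the pad is coming down over the blank. I continue along the arc.

```bash
python3 -m pendant '[[[4,0,4],0],[[8,0,9],0],[[12,0,14],0],[[15,0,18],0],[[18,0,23],0],[[20,0,28],0],[[23,0,34],0],[[25,0,40],0],[[27,0,46],0],[[29,0,51],0]]'
python3 - <<'E'
from h import *;from cell import robot
shift(robot,[arc(e) for e in (.2,.1,.03)])
w=robot.read_camera("wrist");s=robot.read_camera("scene")
cv2.imwrite("pics/m4.png",np.hstack([cv2.resize(w,(400,300)),cv2.resize(s[90:240,130:330],(400,300))])[:,:,::-1])
E
```

```text
time: 4.68
tool_pos: [0.4546, -0.2344, 0.0918]
tool_rot: [3.141, 0.001, -3.088]
contact_force: [0.9, 0.5, 1.4]
opening: 0.0006
t 4.6833 pos [ 0.4546 -0.2344  0.0918] rot [ 1.800e+02  1.000e-01 -1.769e+02] F [0.9 0.5 1.4]
(np.float64(-0.1065186346945885), np.float64(0.09168085231813727)) [ 0.454 -0.234  0.092] [1.  0.5 0.1]
(np.float64(-0.10910183250018847), np.float64(0.07994004331984358)) [ 0.451 -0.234  0.08 ] [ 3.6  0.4 11.8]
(np.float64(-0.11020604004825854), np.float64(0.07159586029429138)) [ 0.45  -0.234  0.072] [ 4.7  0.4 20.2]
```

View pics/m4.png

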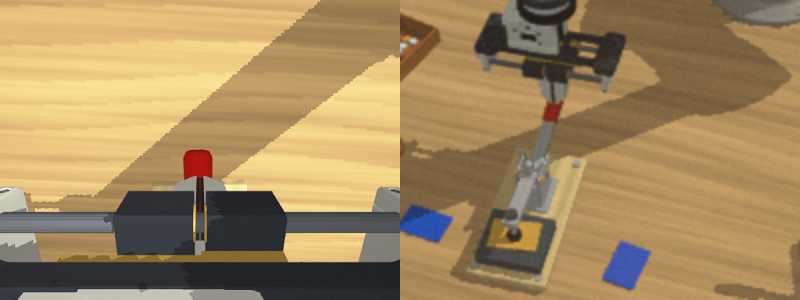

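```bash
python3 -m pendant '[[[2,0,4],0],[[3,0,8],0],[[4,0,12],0],[[4,0,15],0],[[5,0,18],0],[[5,0,20],0],[[5,0,21],0],[[5,0,21],0]]'; python3 -m pendant '[[[0,0,2],0],[[0,0,2],0]]'; python3 -m pendant '[[[0,0,2],0],[[0,0,2],0]]'
python3 - <<'E'
from h import *;from cell import robot
shift(robot,[arc(e) for e in (.03,)])
s=robot.read_camera("scene");w=robot.read_camera("wrist")
cv2.imwrite("pics/m5.png",np.hstack([cv2.resize(w,(400,300)),cv2.resize(s[90:240,130:330],(400,300))])[:,:,::-1])
E
```

```text
time: 5.45
tool_pos: [0.4489, -0.2342, 0.0713]
tool_rot: [3.14, -0.001, -3.088]
contact_force: [-4.2, 2.0, 10.4]
opening: 0.0006
time: 5.62
tool_pos: [0.4489, -0.2342, 0.0712]
tool_rot: [3.141, -0.0, -3.088]
contact_force: [-4.9, 3.2, 17.7]
opening: 0.0001
time: 5.78
tool_pos: [0.4489, -0.2342, 0.0711]
tool_rot: [3.142, 0.001, -3.088]
contact_force: [-5.6, 2.9, 19.9]
opening: 0.0008
t 5.7833 pos [ 0.4489 -0.2342  0.0711] rot [ 180.     0.  -176.9] F [-5.6  2.9 19.9]
(np.float64(-0.11020604004825854), np.float64(0.07159586029429138)) [ 0.45  -0.234  0.072] [-1.  -0.  -0.5]
```

View pics/m5.png

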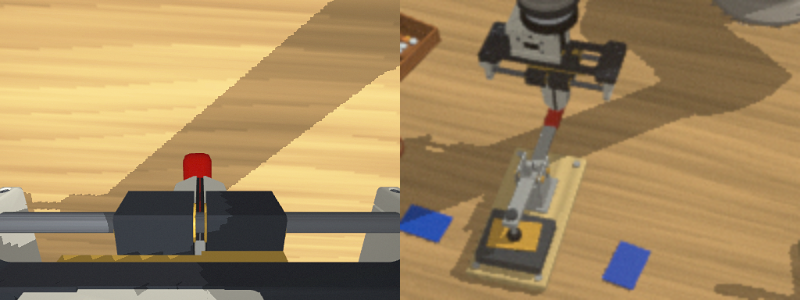

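The handle is at its stop: it gives no more way, the force has risen to 20 N, and the height of 71 mm matches. I retract straight up and look.

```bash
python3 -m pendant '[[[0,0,-3],0],[[0,0,-15],0],[[0,0,-40],0],[[0,0,-75],0],[[0,0,-110],0],[[-10,60,-130],0],[[-20,95,-140],0],[[-20,130,-140],0],[[-20,170,-140],0],[[-20,170,-140],0]]';python3 - <<'E'
from h import *;from cell import robot
shift(robot,[])
s=robot.read_camera("scene");t=robot.read_camera("top")
cv2.imwrite("pics/m6.png",cv2.resize(np.hstack([t[100:300],s[90:290]]),(800,160))[:,:,::-1])
cv2.imwrite("pics/m7.png",np.hstack([cv2.resize(x,(400,400),interpolation=cv2.INTER_CUBIC) for x in(t[140:290,260:410],s[100:250,130:280])])[:,:,::-1])
cv2.imwrite("pics/m8.png",s[:,:,::-1])
for n in("scene","top"):print(n,[(np.round(np.array(d["xy"])*[512,384],0).tolist(),round(d["p"],2)) for d in robot.find_in(n,"clamp_grip")])
E
```

```text
time: 6.72
tool_pos: [0.459, -0.0586, 0.2116]
tool_rot: [3.14, 0.001, -3.084]
contact_force: [-0.8, 0.7, -0.6]
opening: 0.0006
t 6.7167 pos [ 0.459  -0.0586  0.2116] rot [ 1.799e+02  1.000e-01 -1.767e+02] F [-0.8  0.7 -0.6]
scene [([204.0, 151.0], 0.66)]
top []
```

View pics/m7.png

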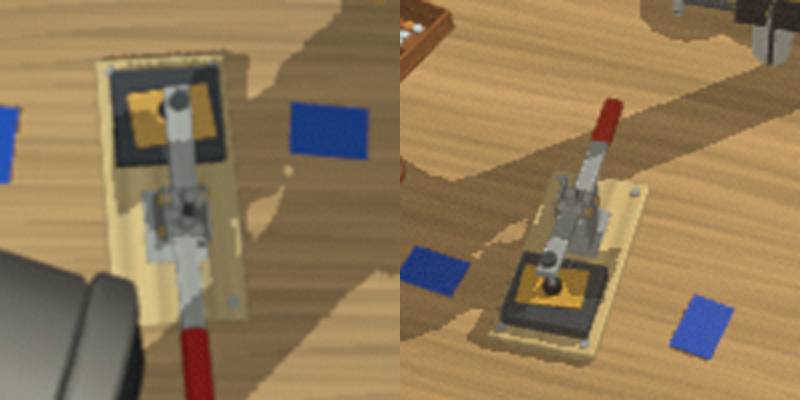

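View pics/m8.png

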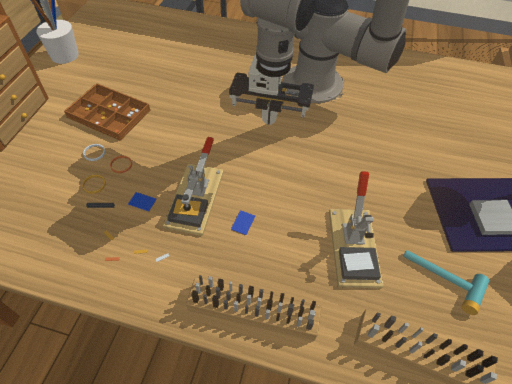

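The handle stays flat after release, with the pad on the brass blank at scene (187,207). The other clamp is unchanged at (363,184) and the arm is clear. I'll check the handle's height numerically.

Run:
```python
from h import *;from cell import robot
S=robot.calibration("scene");T=robot.calibration("top")
s=robot.read_camera("scene")[:,:,::-1].copy();t=robot.read_camera("top")[:,:,::-1].copy()
def blob(im,near):
    H,Sa,V=cv2.split(cv2.cvtColor(im,cv2.COLOR_BGR2HSV))
    m=(((H<7)|(H>172))&(Sa>170)&(V>70)).astype(np.uint8)
    n,l,st,ce=cv2.connectedComponentsWithStats(m)
    k=min((i for i in range(1,n) if st[i,4]>20),key=lambda i:np.hypot(*(ce[i]-near)));return ce[k]
a=blob(s,(206,147));b=blob(t,(334,276));print(a,b,tri(S,a,T,b))
for e in(.0,.03,.07,.13,.2):
    X=np.r_[H-D*.106*np.cos(e),.06+.106*np.sin(e)];print(e,proj(S,X).round(1),proj(T,X).round(1))
```

```text
[207.47916667 145.15625   ] [333.62244898 278.34013605] [ 0.45438983 -0.23426364  0.0632568 ]
0.0 [207.2 145.8] [332.6 278.6]
0.03 [207.2 145.1] [332.9 278.6]
0.07 [207.1 144.1] [333.3 278.5]
0.13 [206.9 142.8] [333.8 278.1]
0.2 [206.6 141.3] [334.4 277.5]
```

The grip height is 63.3 mm and 63 was expected, so the handle is at its stop.

```bash
python3 -c "
from cell import robot
print(robot.hand_in())"
```

```text
the job is handed in; nothing more can be done
None
```

I pushed the red handle of the clamp at the brass blank down to its stop, let go, moved the arm clear and handed the job in at about 7 s. No verdict came back.

- **Stop reached:** the handle stopped giving way and the wrist force rose to about 20 N. After release, the grip centre triangulated to 63.3 mm above the table, where 63 mm means clamped.
- **Blank and other clamp:** in the pictures, the pad sits on the brass blank, which shows no visible shift. The spare clamp looks unchanged and open. I judged both by eye only and did not measure the pad force or the blank's shift.
- **Checks that failed:** the network did not find the grip in the last top picture, so I used the grip's red colour there instead. My colour filter did not pick out the brass blank at the start, so I had no measured starting position for it.

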